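# Uncover the grease port of the turntable drive

### The arm

A 6-joint arm with a two-finger parallel gripper is mounted at the origin on a cart in front of the work surface, level with it; the furniture and walls round the work are solid. World frame = base frame: x ahead of the robot, y to its left, z up, the work surface at z = 0. Lengths are in m, angles in rad, forces in N, time in s.
With the tool pointing down it reaches from about 0.4 to 0.825 m from the base axis. Payload 7 kg.
Tool frame: the origin (TCP) lies midway between the tips of the shut fingers; the grasp point (between the pads) lies 19 mm behind it; z points along the fingers, y is the direction in which the jaws open and shut (so a half turn about z gives the same grasp; the last joint's range is limited). The gripper opens to 88 mm and grips with 3 to 60 N. Pads are 19 mm wide; open, the fingers measure 130 mm over their backs; the gripper's body (78 mm by 193 mm) begins 47 mm behind the grasp point.
Start: joints at [1.408, 0.359, 0.012, 0, -1.224, -0.288], TCP at [0.294, 0.608, 0.227] pointing down, gripper open.
Joint ranges: [-3.07, 3.07], [-1.43, 2.12], [-1.02, 1.25], [-3.03, 1.67], [-3.05, -0], [-3.03, 3.03]. Speed limits (rad/s): [2.39, 2.39, 3.01, 3.14, 3.14, 3.14].

### API

Orientations are given as a rotation vector (axis times angle).
In Python, from bench import env, eyes gives the robot as it stands.
- The arm moves only by the shell command python3 -m jog 'ROWS' [FORCE]. ROWS is a JSON object of lists of equal length, an entry for each row: "translation": the shift along the tool's x, y, z in cm, a list of three; "angular": the turn, a rotation vector about the tool's x, y, z in degrees, a list of three; "grip": the opening, from 0 (shut) to 1 (fully open). In form: {"translation": [[x, y, z], ...], "angular": [[ax, ay, az], ...], "grip": [grip, ...]}. A call has 1 to 8 rows; each row is the pose to reach, as a shift and turn from the pose commanded when the call began, along the tool's axes at that moment; what a row does not reach only later rows make up. A row lasts 1/8 s, in which the tool goes at most 62.5 mm and 10.7 degrees, less where a joint would pass 70% of its speed; a pose out of reach is approached as far as the arm can. A call with a gripper value outside its range is refused whole. The fingers move at their own pace and stop on an object; FORCE is the grip in N (left out, the last holds). Time passes only in rows, so rows that repeat a pose let the fingers close. It gives the time, the measured TCP pose, the force and the opening at its end, in the units of the state.
- env.get_obs(): the state, without advancing time (a new reading comes with each control period).
- eyes.snapshot(name): name is "side" or "top"; returns the picture (480x640x3 uint8, red, green, blue); there is no depth.
- eyes.camera_params(name): a dict with "fx", "fy", "cx", "cy" (pixels), "k1" (the pictures are not rectified: a ray, as slopes to the right and down, at radius r is drawn at 1 + k1 r^2 times it, then the intrinsics apply), "origin" and "attitude" of the camera in the world. Camera axes: x right, y up, looking along -z (the intrinsics and any distortion apply to the point x, -y, -z); pixel columns grow to the right and rows downward; lengths in m; the calibration is good to about 2 mm. A picture is of the moment at which its call begins. camera_params takes no time and is no camera call.
- env.finish_job(): hands the job in, once; it reports no verdict.
The state is a dict: "time": time; "qpos": joint angles; "qvel": joint speeds; "joint_torque": joint torques, N m; "ee_pos": TCP position; "ee_rot": TCP orientation; "ft_force": force on the tool from outside, world axes, zero at the start; "ft_torque": the same for the moment, N m; "finger_gap": finger opening in m.
Only numpy, scipy, OpenCV 4.12 (cv2) and the standard library are available. Lean on these libraries where they do the work, as an engineer would, in place of code of your own. Each camera call takes 0.05 s, during which the arm holds its last target.

### The job

The small gear drive with the red cover is due for greasing. Swing its flat red cover sideways round the pivot screw until the grease port underneath is completely uncovered, and leave it open. Keep the blue cover of the other drive shut.

Things in the scene. Friction and masses are not known exactly. Their poses are not given: they have to be found in the camera images.
- red_cover (a joint): Angle (rad) of the red cover, a flat 4 mm plate turning level on a vertical pivot screw: 0 centred over the port, positive anticlockwise from above, stops at +-1.6. Port: 20 mm hole 45 mm from the pivot, on the pivot-to-knob line of angle 0; hidden within 0.17, fully clear beyond 0.64 either way. Starts within 0.12 of 0. Light friction (1 to 2 N at the knob); stays where it is left.
- red_knob (a point): Top centre of the upright black round knob on the free end of the red cover, to grip or push: 14 mm in diameter, 26 mm tall, top 80 mm and foot (the cover's upper face) 54 mm above the table, 62 mm from the pivot axis. At the start it lies on the pivot's robot side, within 40 degrees of -x.
- red_pivot (a point): Top of the steel pivot screw (15 mm head) on the red cover's axis, 58 mm above the table. Grey drive housing under it: 130 x 110 mm, 50 mm tall, fixed; motor at the far end and side pulley are lower. The same drive with the blue cover stands 200 mm or more away in y: one has its pivot at y above 0.07, the other below 0. Things within 100 mm of the drives are under 100 mm tall.
- blue_cover (a joint): Angle (rad) of the blue cover on the other, otherwise identical drive, measured in the same way: 0 is centred over its port. It starts within 0.12 of 0 and counts as shut within 0.25 of 0.

How it is judged:
By the outcome, as a careful person would: the job done as asked, in the order asked, and still so for the second after the job is handed in, with the robot touching nothing.
It also fails if it takes over 29 s, if anything falls off the work surface, if the arm or the gripper's body presses on something with over 40 N, if the wrist force passes 120 N, or if a joint passes its speed limit or range.

## Working session

There is one attempt and no reset: what is moved stays moved. The work goes in short steps, Python scripts to look and compute and a shell command to move; the robot and the scene stay as the last step left them, time stands still between calls to the robot, and variables do not carry over. Pictures are saved under pics/ and viewed, and the job is handed in when it is done.

```bash
ls; mkdir -p pics
python3 - <<'E'
from bench import env, eyes
import cv2
o=env.get_obs(); print(o)
for n in("side","top"):
    print(n,eyes.camera_params(n))
    cv2.imwrite(f"pics/{n}0.png",eyes.snapshot(n)[:,:,::-1])
E
```

```text
pics
{'time': 0.0, 'qpos': array([ 1.40808120e+00,  3.59338666e-01,  1.10634762e-02, -3.87855091e-04,
       -1.22412468e+00, -2.88132555e-01]), 'qvel': array([-8.28062545e-04, -3.92376986e-04,  4.55404453e-04,  8.81065591e-05,
        7.89906598e-04, -1.05375097e-03]), 'joint_torque': array([ 8.55449780e-04, -5.82713163e+01,  2.93062466e+01,  6.99744925e+00,
        7.11334185e-03, -1.50826386e-04]), 'ee_pos': array([0.29389311, 0.60709995, 0.2256491 ]), 'ee_rot': array([ 3.06048010e+00, -7.02046485e-01, -4.13641649e-04]), 'ft_force': array([ 0.33533391, -0.18080571, -0.26759153]), 'ft_torque': array([ 0.03257006, -0.00476607, -0.01074446]), 'finger_gap': 0.0878887613460021}
side {'fx': 513.3487990703678, 'fy': 513.3487990703678, 'cx': 323.53642889776097, 'cy': 238.60723644668883, 'k1': 0.02355727973804758, 'origin': array([ 0.12458862, -0.63207417,  0.591054  ]), 'attitude': array([ 0.98865389, -0.24762447, -0.48393757])}
top {'fx': 457.25689433190297, 'fy': 457.25689433190297, 'cx': 323.78888241547463, 'cy': 242.20341281721997, 'k1': -0.10515109730548478, 'origin': array([0.42416326, 0.03168748, 0.94829961]), 'attitude': array([ 0.08224178, -0.07928264, -1.59216415])}
```

View pics/side0.png

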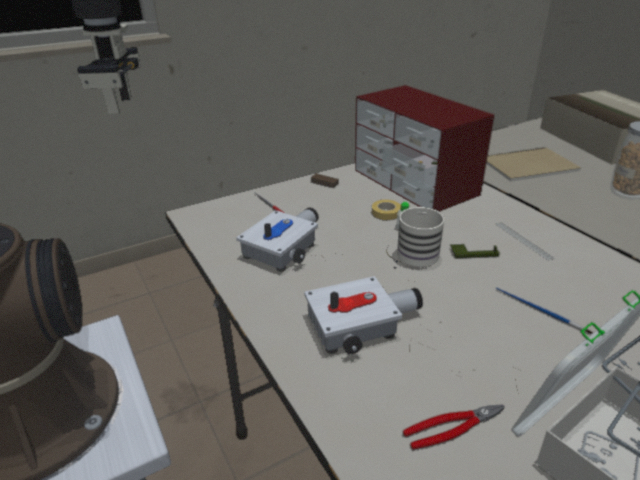

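View pics/top0.png

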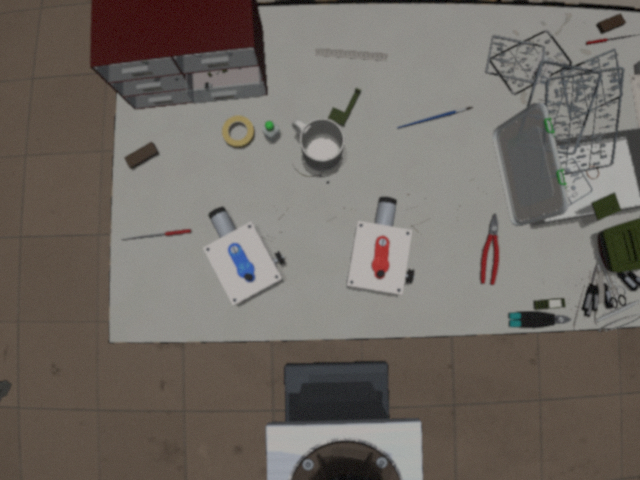

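The side view shows the red drive at about (350,310), with its knob near (335,300), and the blue drive at (280,237). In the top view the red cover is at about (381,257), with its knob near (380,273), and the blue one is at (240,262). Next I'll zoom in and measure.

```bash
cat > h.py <<'E'
import numpy as np, cv2
from scipy.spatial.transform import Rotation as R
from bench import env, eyes
def ray(n,uv):
    p=eyes.camera_params(n)
    K=np.array([[p['fx'],0,p['cx']],[0,p['fy'],p['cy']],[0,0,1]])
    s=cv2.undistortPoints(np.array([[uv]],float),K,np.array([p['k1'],0,0,0,0]))[0,0]
    d=R.from_rotvec(p['attitude']).apply([s[0],-s[1],-1]); return np.array(p['origin']),d/np.linalg.norm(d)
def plane(n,uv,z):
    o,d=ray(n,uv); return o+d*(z-o[2])/d[2]
def tri(uvs,uvt):
    o1,d1=ray('side',uvs);o2,d2=ray('top',uvt)
    A=np.stack([d1,-d2],1); t=np.linalg.lstsq(A,o2-o1,rcond=None)[0]
    a,b=o1+d1*t[0],o2+d2*t[1]; return (a+b)/2,np.linalg.norm(a-b)
def proj(n,P):
    p=eyes.camera_params(n); q=R.from_rotvec(p['attitude']).inv().apply(np.array(P)-p['origin'])
    x,y=q[0]/-q[2],-q[1]/-q[2]; f=1+p['k1']*(x*x+y*y)
    return p['fx']*x*f+p['cx'],p['fy']*y*f+p['cy']
E
python3 - <<'E'
import cv2,numpy as np
a=cv2.imread('pics/side0.png')[270:360,295:435];b=cv2.imread('pics/top0.png')[185:305,335:425]
c=cv2.imread('pics/side0.png')[200:275,230:330]
cv2.imwrite('pics/zs.png',cv2.resize(a,None,fx=5.5,fy=5.5,interpolation=cv2.INTER_CUBIC))
cv2.imwrite('pics/zt.png',cv2.resize(b,None,fx=5,fy=5,interpolation=cv2.INTER_CUBIC))
E
```

```text
(no output)
```

View pics/zs.png

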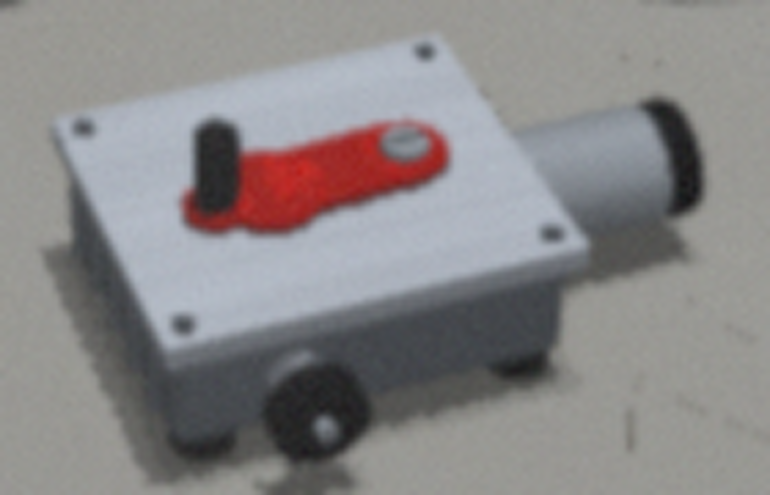

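View pics/zt.png

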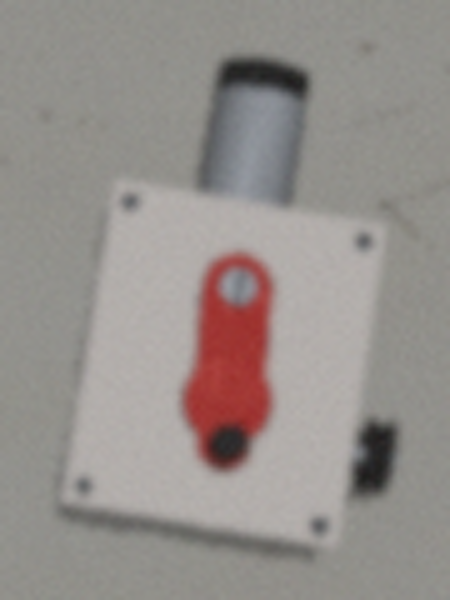

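Zoomed in: in the side view the knob top is at about (334.4,293.0) and the screw at (368.5,295.7). In the top view they're at about (380.9,272.5) and (382.7,242.1). I'll refine these with masks and triangulate.

Run:
```python
from h import *
t=cv2.imread('pics/top0.png');s=cv2.imread('pics/side0.png')
def blob(im,x0,x1,y0,y1,f):
    c=im[y0:y1,x0:x1].astype(int); m=f(c).astype(np.uint8)
    n,l,st,ce=cv2.connectedComponentsWithStats(m)
    for i in range(1,n):
        if st[i,4]>8: print(st[i]+[x0,y0,0,0,0],ce[i]+[x0,y0])
dark=lambda c:c.max(2)<75
print('top');blob(t,370,393,260,283,dark)
print('side');blob(s,325,345,285,312,dark)
grey=lambda c:(c[:,:,0]>90)&(abs(c[:,:,2]-c[:,:,0])<45)
print('piv top');blob(t,377,389,236,248,grey)
print('piv side');blob(s,362,375,291,300,grey)
for nm,a,b in (('knob',(334.4,293.0),(380.9,272.5)),('piv',(368.5,295.7),(382.5,242))):
    print(nm,tri(a,b),plane('top',b,.08 if nm=='knob' else .058),plane('side',a,.08 if nm=='knob' else .058))
# port-hole line: deck screws for housing orientation
for z in [(361,225.4),(407.7,233.2),(399,290),(351.6,282)]: print(plane('top',z,.05))
```

```text
top
[377 271   7   6  33] [380.09090909 273.45454545]
side
[331 293   7  16 103] [333.88349515 300.30097087]
piv top
[379 239   8   7  44] [382.20454545 241.88636364]
piv side
[362 291  13   8  73] [368.2739726  294.04109589]
knob (array([ 0.45369732, -0.07508943,  0.08006957]), np.float64(0.0011835208638992613)) [ 0.45317156 -0.07482617  0.08      ] [ 0.45430097 -0.07522459  0.08      ]
piv (array([ 0.51436601, -0.08340966,  0.05530392]), np.float64(0.0013159123810273495)) [ 0.51351438 -0.08273908  0.058     ] [ 0.51304353 -0.08638152  0.058     ]
[ 0.54838601 -0.04223123  0.05      ]
[ 0.53071131 -0.13460415  0.05      ]
[ 0.41900352 -0.11296642  0.05      ]
[ 0.43696727 -0.02037241  0.05      ]
```

Triangulation puts the knob top at (0.4535,-0.075,0.080) and the pivot at (0.5135,-0.083,~0.056). They're 61 mm apart and the heights agree with the text. The present yaw puts the jaws roughly along the knob's path for a clockwise swing. First I'll move above the knob.

```bash
python3 -m jog '{"translation":[[3.5,4.3,0],[7,8.6,0],[10.5,12.9,0],[14,17.2,0],[17.5,21.5,0],[21,25.8,0],[24.5,30.1,0],[28,34.4,0]],"angular":[[0,0,0],[0,0,0],[0,0,0],[0,0,0],[0,0,0],[0,0,0],[0,0,0],[0,0,0]],"grip":[1,0.5,0.5,0.5,0.5,0.5,0.5,0.5]}' 15
python3 -m jog '{"translation":[[3.5,4.3,2],[7,8.6,4],[10.5,12.9,6],[14,17.2,7.5],[16.1,20.1,7.5],[16.1,20.1,7.5]],"angular":[[0,0,0],[0,0,0],[0,0,0],[0,0,0],[0,0,0],[0,0,0]],"grip":[0.5,0.5,0.5,0.5,0.5,0.5]}'
python3 - <<'E'
from h import *
for n in("side","top"): cv2.imwrite(f"pics/{n}1.png",eyes.snapshot(n)[:,:,::-1])
o=env.get_obs(); P=o['ee_pos'];r=R.from_rotvec(o['ee_rot']);print(o['time'],P,o['ee_rot'],o['finger_gap'],o['ft_force'])
print(r.inv().apply(np.array([.4535,-.0748,.062])-P)*100)
E
```

```text
time: 1.1
ee_pos: [0.3961, 0.1741, 0.2266]
ee_rot: [-3.062, 0.701, -0.0]
ft_force: [1.4, 0.3, -0.0]
finger_gap: 0.0442
time: 1.85
ee_pos: [0.4532, -0.0772, 0.1509]
ee_rot: [3.06, -0.708, -0.002]
ft_force: [-0.1, 0.1, -0.5]
finger_gap: 0.0437
1.95 [ 0.45332076 -0.07546428  0.1512898 ] [ 3.06143267e+00 -7.04364394e-01 -9.44656637e-04] 0.04359967033572954 [-0.01828692  0.88340039 -0.36164695]
[-8.02672070e-03 -7.03156935e-02  8.92896491e+00]
```

View pics/side1.png

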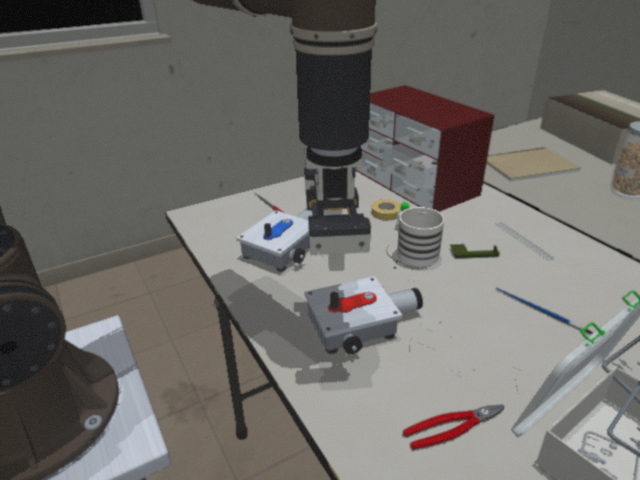

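The side view shows the gripper at about (338,235), over the knob at (335,300). I'll check that against the projected TCP.

Run:
```python
from h import *
print(proj('side',[.4533,-.0755,.1513]),proj('top',[.4533,-.0755,.1513]))
a=cv2.imread('pics/side1.png')[150:330,270:430];b=cv2.imread('pics/top1.png')[180:330,300:460]
cv2.imwrite('pics/z1.png',np.hstack([cv2.resize(a,(400,450)),cv2.resize(b,(400,450))]))
```

```text
(np.float64(333.67811558338775), np.float64(256.3174854304923)) (np.float64(386.23239544512444), np.float64(270.92702442668184))
```

View pics/z1.png

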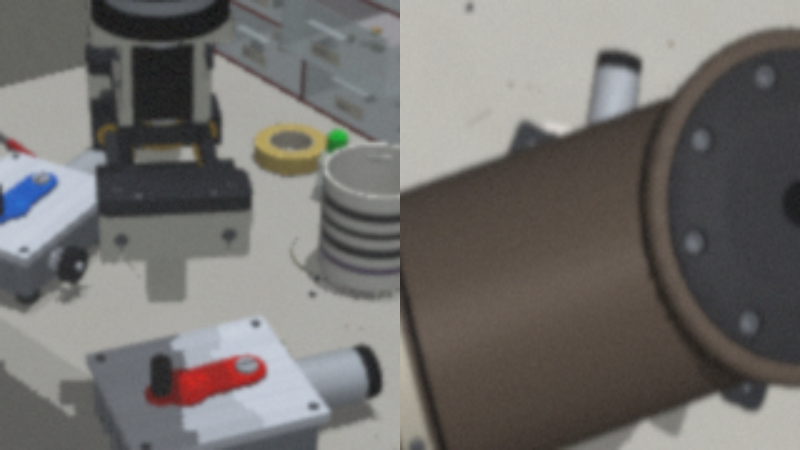

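In the close-up the near finger tip is at about (336,262), beside the projected TCP at (334,256), so the alignment holds. Next I'll descend and close.

```bash
python3 -m jog '{"translation":[[0,0,4],[0,0,7],[0,0,8.9],[0,0,8.9],[0,0,8.9],[0,0,8.9],[0,0,8.9],[0,0,8.9]],"angular":[[0,0,0],[0,0,0],[0,0,0],[0,0,0],[0,0,0],[0,0,0],[0,0,0],[0,0,0]],"grip":[0.5,0.5,0.5,0.5,0,0,0,0]}' 10
python3 - <<'E'
from h import *
cv2.imwrite(f"pics/side2.png",eyes.snapshot('side')[:,:,::-1])
o=env.get_obs(); P=o['ee_pos'];r=R.from_rotvec(o['ee_rot']);print(o['time'],P,o['finger_gap'],o['ft_force'])
piv=np.array([.5135,-.083]); d=P[:2]-piv; print(np.hypot(*d),np.arctan2(*(-d[::-1])))
for D in np.arange(-.15,-1.21,-.15):
    c,s=np.cos(D),np.sin(D); q=piv+np.array([[c,-s],[s,c]])@d
    print(round(D,2),r.inv().apply(np.array([*q,P[2]])-P)*100)
a=cv2.imread('pics/side2.png')[200:350,270:430]
cv2.imwrite('pics/z2.png',cv2.resize(a,(640,600)))
E
```

```text
time: 2.95
ee_pos: [0.4535, -0.0752, 0.0629]
ee_rot: [-3.062, 0.702, -0.0]
ft_force: [-1.7, 0.6, 2.9]
finger_gap: 0.0136
3.0 [ 0.45349094 -0.07523272  0.06292222] 0.013385779099937465 [-1.90497379  0.14498063  4.70592586]
0.06050964870016183 -0.128719478906545
-0.15 [-2.21887113e-01 -8.79227822e-01  3.61954821e-05]
-0.3 [-3.09892510e-01 -1.78174126e+00  9.24307821e-05]
-0.45 [-2.62039780e-01 -2.68727180e+00  1.67442977e-04]
-0.6 [-7.94035917e-02 -3.57548319e+00  2.59547453e-04]
-0.75 [ 2.33914439e-01 -4.42642811e+00  3.66675744e-04]
-0.9 [ 6.70877865e-01 -5.22099617e+00  4.86421979e-04]
-1.05 [ 1.22167343e+00 -5.94134309e+00  6.16096915e-04]
-1.2 [ 1.87393145e+00 -6.57129142e+00  7.52788333e-04]
```

View pics/z2.png

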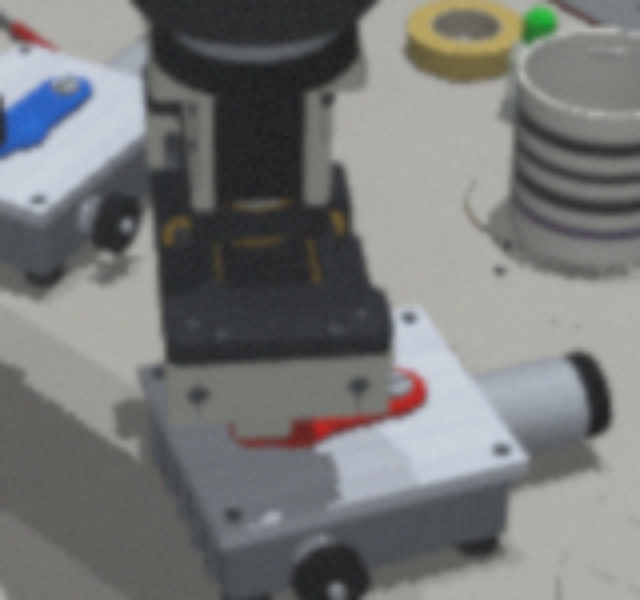

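The gap is 13.4 mm, so the knob is held. Next I'll swing clockwise along the arc.

```bash
python3 -m jog '{"translation":[[-0.22,-0.88,0],[-0.31,-1.78,0],[-0.26,-2.69,0],[-0.08,-3.58,0],[0.23,-4.43,0],[0.67,-5.22,0],[1.22,-5.94,0],[1.22,-5.94,0]],"angular":[[0,0,0],[0,0,0],[0,0,0],[0,0,0],[0,0,0],[0,0,0],[0,0,0],[0,0,0]],"grip":[0,0,0,0,0,0,0,0]}' 10
python3 - <<'E'
from h import *
cv2.imwrite(f"pics/side3.png",eyes.snapshot('side')[:,:,::-1])
o=env.get_obs(); P=o['ee_pos'];print(o['time'],P,o['finger_gap'],o['ft_force'])
a=cv2.imread('pics/side3.png')[200:350,270:430]
cv2.imwrite('pics/z3.png',cv2.resize(a,(640,600)))
E
```

```text
time: 4.0
ee_pos: [0.4917, -0.0264, 0.0624]
ee_rot: [-3.061, 0.702, -0.002]
ft_force: [0.0, 1.5, -3.4]
finger_gap: 0.0133
4.05 [ 0.4914265  -0.02648035  0.06241629] 0.013432048968175491 [ 0.55183676  0.74173113 -4.11791442]
```

View pics/z3.png

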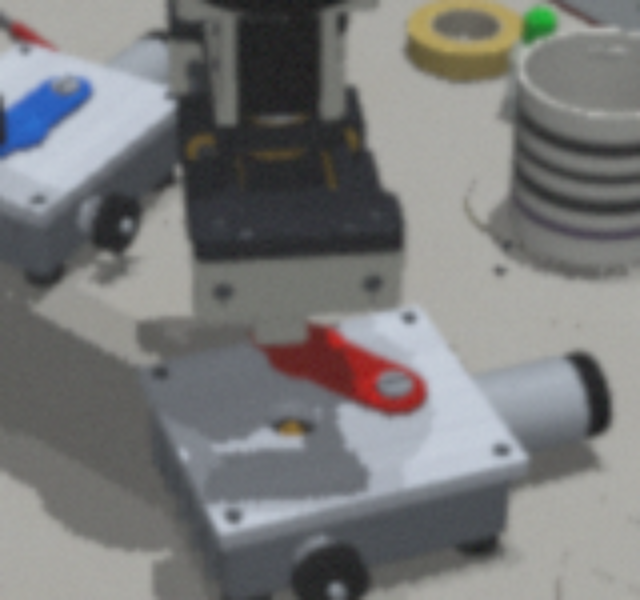

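The cover has swung round, and the port at zoom (292,428) is visible clear of the plate. I'll release, rise and withdraw.

```bash
python3 -m jog '{"translation":[[0,0,0],[0,0,0],[0,0,0],[0,0,-1],[0,0,-4],[0,0,-9],[0,0,-14],[0,0,-16]],"angular":[[0,0,0],[0,0,0],[0,0,0],[0,0,0],[0,0,0],[0,0,0],[0,0,0],[0,0,0]],"grip":[0.4,0.4,0.4,0.4,0.4,0.4,0.4,0.4]}'
python3 -m jog '{"translation":[[-3.5,-4.3,0],[-7,-8.6,0],[-10.5,-12.9,0],[-14,-17.2,0],[-17.5,-21.5,0],[-21,-25.8,0],[-24.5,-30,0],[-24.5,-30,0]],"angular":[[0,0,0],[0,0,0],[0,0,0],[0,0,0],[0,0,0],[0,0,0],[0,0,0],[0,0,0]],"grip":[0.4,0.4,0.4,0.4,0.4,0.4,0.4,0.4]}'
python3 - <<'E'
from h import *
for n in("side","top"): cv2.imwrite(f"pics/{n}4.png",eyes.snapshot(n)[:,:,::-1])
o=env.get_obs();print(o['time'],o['ee_pos'],abs(o['qvel']).max(),o['ft_force'])
a=cv2.imread('pics/side4.png')[200:350,230:430];b=cv2.imread('pics/top4.png')[180:330,180:430]
cv2.imwrite('pics/z4.png',np.vstack([cv2.resize(a,(400,300)),cv2.resize(b,(500,300))[:,50:450]]))
cv2.imwrite('pics/z5.png',cv2.resize(b,(800,480),interpolation=cv2.INTER_CUBIC))
E
```

```text
time: 5.05
ee_pos: [0.4917, -0.0269, 0.2268]
ee_rot: [-3.06, 0.701, -0.008]
ft_force: [-0.2, -0.5, 0.1]
finger_gap: 0.0353
time: 6.05
ee_pos: [0.3998, 0.3528, 0.2229]
ee_rot: [-3.063, 0.697, -0.0]
ft_force: [0.2, -0.5, -0.3]
finger_gap: 0.035
6.15 [0.40023948 0.34999394 0.22285005] 0.026034821098204968 [-0.25818857  0.31687426  0.66347769]
```

View pics/z5.png

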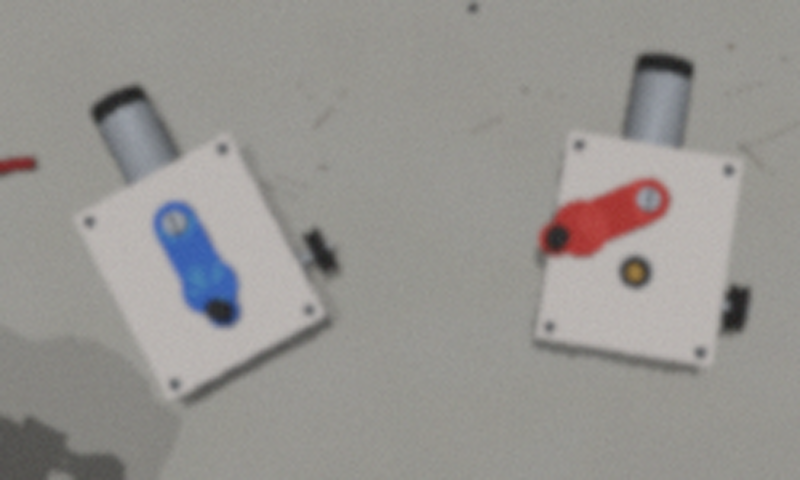

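View pics/side4.png

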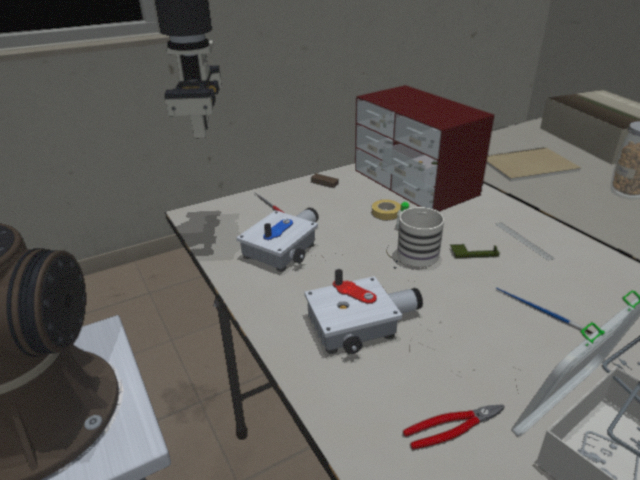

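The port at top-view zoom (635,271) is fully visible. The red cover points to its knob at (557,237), about 1 rad from the port line. The blue cover hasn't moved, and the robot is clear of both drives. I'll hand the job in.

```bash
python3 -c "
from bench import env
print(env.finish_job())"
```

```text
the job is handed in; nothing more can be done
None
```

The red cover is open and the grease port underneath is completely uncovered; the job was handed in at about 6.2 s of the 29 s allowed. I gripped the red knob lightly (10 N), swung it about 1.05 rad clockwise round its pivot, released it and drew the arm away.

- **Red cover:** it sits at about -1.0 rad by estimate, well past the 0.64 needed. The top and side pictures both show the port clear.
- **Blue cover:** by eye it looks unmoved and shut in both pictures. I did not measure its angle.
- **Robot:** the gripper was clear of everything at hand-in. The wrist force readings I took stayed at about 5 N or less.
- **Disagreements:** the pivot height from the two views came out at 55 mm against the stated 58 mm. The knob-to-pivot distance came out at about 60.5 mm against 62 mm. Both are close to the calibration error. No check failed.

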